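# Pin the slip-cradle keel roller and lock it with a spring cotter

## Task

The keel roller of the slip cradle sits in its fork again, but its axle pin is only part-way in: push the pin home until its head is up against the fork. Then take the yellow spring cotter by its eye from the drilled block, feel its straight leg into the cross hole in the pin's free end from above - the pin may have rolled a little, so search lightly and never force it, the wire bends - and press it down until the bow snaps round the pin. Let go, and leave everything else where it stands.

Things in the scene. Friction and masses are not known exactly. Their poses are not given: they have to be found in the camera images.
- fork: Galvanised fork with a yellow keel roller (80 mm diameter, 110 long, turns freely), fixed on a 150 x 150 x 20 mm plank. Origin: centre of the plank's underside; z up, y along the axle pin towards its free end. Pin axis 76 mm above the shelf, roller's top 116, round cheek tops 102. Bosses' outer faces 70 mm either side of the origin along y.
- axle_pin (a joint): Steel axle pin, 30 mm diameter, sliding along the fork's +y with about 5 N of friction. 0 = home (head against the boss on the fork's -y side, a solid stop); negative = so many m short of home; it starts 28 to 48 mm short.
- pin_head (a point): Centre of the outer face of the pin's round head (46 mm diameter, 10 mm thick), on the pin's axis, at the end away from the cotter; push this face along the fork's +y. Axes as the fork's; moves with the pin.
- pin_hole (a point): Middle of the pin's 7.6 mm through cross hole, on the pin's axis, 15 mm below the pin's top and 14 mm from its free end; moves with the pin, axes as the fork's. The shank may have rolled: at the start the hole leans up to 30 degrees either way from vertical, NOT shown by these axes, so its mouth lies up to 7.5 mm either way along the fork's x, on the round of the pin. Visible from above.
- fork_axis (a point): Fixed point on the pin's axis where the middle of the cross hole is once the pin is home: 80 mm from the fork's origin along y, 10 mm outside the boss, 76 mm above the shelf. Axes as the fork's. The shank rolls against a light drag (0.04 N m): with the cotter's tip a few mm in the leaning mouth, drawing it sideways back over the axis turns the hole upright, and the leg then goes straight down.
- rack: Fixed dark wooden block, 74 mm (x) by 170 mm (y): 45 mm high towards -x with bolts near its ends (up to 69 mm high), an 18 mm high step towards +x. The cotter's straight leg stands in a loose 7.6 mm hole (floor 8 mm above the shelf). Origin: underside, below that hole; z up.
- cotter: R-shaped spring cotter, 6 mm yellow wire, 128 mm long, 65 g, upright in the block, leaning a few degrees. Origin: the point of the straight leg's centre line that is in the middle of the pin's hole when seated. z: along the leg to the eye; x: from leg to bow; y: square to its flat (along the pin's axis when seated; the bow may be on either side of the pin). It is stiff but for the bow.
- cotter_eye (a point): Centre of the cotter's coiled eye, at x = 10, z = 64 mm in the cotter's frame: 26 mm outside diameter, 12 mm thick along the cotter's y, flat sides. The place to grip, fingers closing along the cotter's y. About 123 mm above the shelf in the block. Axes as the cotter's.
- cotter_tip (a point): End of the cotter's straight leg, bevelled from 6 to 5 mm diameter, at x = 0, y = 0, z = -51 mm in the cotter's frame, 115 mm below the eye's centre. Axes as the cotter's.
- bow (a joint): Opening (rad) of the cotter's sprung arm, which pivots at the eye: an arch of 15.5 mm inner radius about the cotter's origin, a waist, and a flared end down to z = -31 mm. 0 = at rest, 0.08 when spread over the pin. Pressing down: flare meets pin with the origin about 20 mm above the pin's axis, the push rises to 8 to 14 N, then drops as the bow snaps home; further on it stops hard.
- buoy: Red-painted wooden buoy marker, upright, 80 mm diameter, 185 mm tall; origin: centre of its underside. Leave alone.
- bailer: Orange plastic bailer scoop, 130 x 100 x 74 mm with a loop handle; origin: under the middle. Leave alone.
- hook_file: Steel hook file with a rosewood handle, 203 mm long, lying flat; origin: on the shelf where the handle meets the blade. Leave alone.
- coffee_pot: Blue enamel coffee pot, 164 mm tall, with spout and handle; origin: centre of its underside. Leave alone.
- grease_tin: Green grease tin, 72 mm diameter, 70 mm tall; origin: centre of its underside. Leave alone.

How it is judged:
By the outcome, as a careful person would: the job done as asked, in the order asked, and still so for the second after the job is handed in, with the robot touching nothing.
It also fails if it takes over 67 s, if anything falls off the work surface, if the arm or the gripper's body presses on something with over 40 N, if the wrist force passes 120 N, or if a joint passes its speed limit or range.

## Robot

A 6-joint arm with a two-finger parallel gripper is mounted at the origin on the work surface. World frame = base frame: x ahead of the robot, y to its left, z up, the work surface at z = 0. Lengths are in m, angles in rad, forces in N, time in s.
With the tool pointing down it reaches from about 0.275 to 0.775 m from the base axis. Payload 14.6 kg.
Tool frame: the origin (TCP) lies on the centre line of the jaws, within the pads' length; the fingertips stand 25 mm ahead of it and the grasp point (between the pads) lies 6 mm ahead of it (robot.tcp_to_tips is the distance from the TCP to the fingertips, in m); z points along the fingers, y is the line along which they close (so a half turn about z gives the same grasp; the last joint's range is limited). The gripper opens to 85 mm and grips with 20 to 120 N. Pads are 22 mm wide; open, the fingers measure 114 mm over their backs; the gripper's body (76 mm by 85 mm) begins 54 mm behind the grasp point. The pads swing forward as they close: fully open they stand 13 mm farther back than shut.
Start: joints at [1.162, 0.263, -0.048, 1.259, 0, 1.415], TCP at [0.132, 0.508, 0.256] pointing down, gripper open.
Joint ranges: [-2.65, 2.65], [-0.89, 1.7], [-1.18, 1.37], [-2.13, 2.11], [-1.35, 1.29], [-3.14, 3.14]. Speed limits (rad/s): [1.89, 1.89, 2.57, 2.79, 3.14, 3.14].

## Interface

Orientations are given as a 3x3 rotation matrix whose columns are the frame's x, y, z axes.
In Python, from cell import robot gives the robot as it stands.
- The arm moves only by the shell command python3 -m jog 'ROWS' [FORCE]. ROWS is JSON, a list of rows, each a list of 3 entries, a list of its own where there are three numbers: the shift along the tool's x, y, z in cm, then the turn, a rotation vector about the tool's x, y, z in rad, then the closure, from -1 (fully open) to 1 (shut). A call has exactly 8 rows; each row is the pose to reach, as a shift and turn from the pose commanded when the call began, along the tool's axes at that moment; what a row does not reach only later rows make up. A row lasts 1/12 s, in which the tool goes at most 41.7 mm and 7.16 degrees, less where a joint would pass 70% of its speed; a pose out of reach is approached as far as the arm can. A call with a gripper value outside its range is refused whole. The fingers move at their own pace and stop on an object; FORCE is the grip in N (left out, the last holds). Time passes only in rows, so rows that repeat a pose let the fingers close, or fill a call up. It gives the time, the measured TCP pose, the force, the opening and the grip force at its end, in the units of the state.
- robot.get_obs(): the state, without advancing time (a new reading comes with each control period).
- robot.read_camera(name): name is "scene" or "side" or "wrist"; returns a dict with "image" (400x640x3 uint8, red, green, blue), "z_map" (400x640 float32, m along the optical axis (not along the pixel's ray), 0 where there is no reading), "intrinsics" (3x3 intrinsics, pixels), "cam_to_world" (4x4, takes a point from camera to world coordinates). Camera axes: x right, y up, looking along -z (the intrinsics and any distortion apply to the point x, -y, -z); pixel columns grow to the right and rows downward; lengths in m; the calibration is good to about 2 mm. A picture is of the moment at which its call begins.
- robot.sign_off(): hands the job in; it is judged then, once.
The state is a dict: "clock": time; "joint_positions": joint angles; "qd": joint speeds; "joint_efforts": joint torques, N m; "position": TCP position; "tcp_rot": TCP orientation; "contact_force": force on the tool from outside, world axes, zero at the start; "wrist_torque": the same for the moment, N m; "grip_width": opening from 0.0 (shut) to 1.0 (fully open); "grasp_force": force on a finger pad.
Only numpy, scipy, OpenCV 4.12 (cv2) and the standard library are available. Lean on these libraries where they do the work, as an engineer would, in place of code of your own. Each camera call takes 0.05 s, during which the arm holds its last target. There are 200 camera calls.

## Working session

There is one attempt and no reset: what is moved stays moved. The work goes in short steps, Python scripts to look and compute and a shell command to move; the robot and the scene stay as the last step left them, time stands still between calls to the robot, and variables do not carry over. Pictures are saved under pics/ and viewed, at most 10 in all, crops included, and the job is handed in when it is done.

```bash
ls; mkdir -p pics; python3 - <<'E'
from cell import robot
import cv2,numpy as np
for n in("scene","side"):
    c=robot.read_camera(n); cv2.imwrite(f"pics/{n}0.png",c["image"][:,:,::-1]); np.savez(f"{n}0.npz",**c)
    print(n,c["intrinsics"],c["cam_to_world"].round(3))
o=robot.get_obs();print(o["tcp_rot"],o["clock"],o["grip_width"])
E
```

```text
pics
scene [[409.80331269   0.         326.85745585]
 [  0.         409.80331269 200.63519698]
 [  0.           0.           1.        ]] [[ 0.688 -0.483  0.542  1.305]
 [ 0.726  0.453 -0.517 -0.795]
 [ 0.005  0.749  0.662  1.052]
 [ 0.     0.     0.     1.   ]]
side [[434.18660299   0.         316.15600777]
 [  0.         434.18660299 205.70566455]
 [  0.           0.           1.        ]] [[-0.999  0.024 -0.045  0.483]
 [-0.048 -0.749  0.66   0.92 ]
 [-0.018  0.662  0.75   1.187]
 [ 0.     0.     0.     1.   ]]
[[-9.67962119e-01  2.51095979e-01 -3.80662616e-04]
 [ 2.51096221e-01  9.67961752e-01 -8.57325755e-04]
 [ 1.53195803e-04 -9.25441799e-04 -9.99999560e-01]] 0.1 0.9974900716201316
```

View pics/scene0.png

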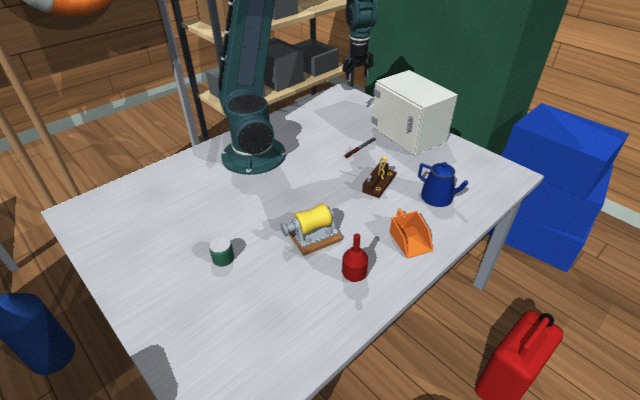

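View pics/side0.png

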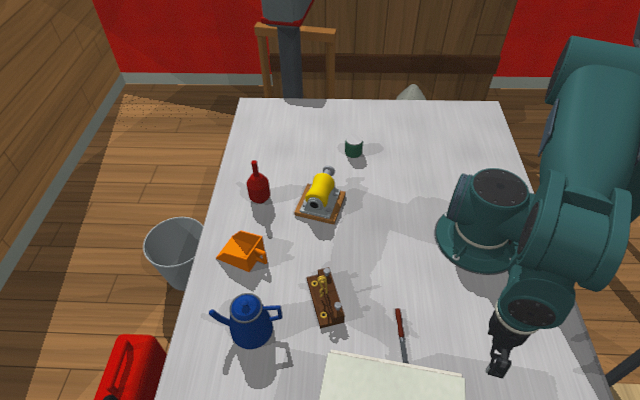

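The scene view shows the fork at about (315,230) with the pin head to the left at (288,229), and the rack with the cotter at (380,175). In the side view the fork is at (320,195) with the head at (328,172), and the rack is at (325,295). I'll enlarge these.

```bash
cat > h.py <<'E'
import numpy as np,cv2
def ray(c,u,v):
    K=c["intrinsics"];T=c["cam_to_world"]
    d=np.array([(u-K[0,2])/K[0,0],-(v-K[1,2])/K[1,1],-1.]);return T[:3,3],T[:3,:3]@d
def dep(c,u,v):
    o,d=ray(c,u,v);return o+d*c["z_map"][int(round(v)),int(round(u))]
def atz(c,u,v,z):
    o,d=ray(c,u,v);return o+d*(z-o[2])/d[2]
def tri(*obs):
    A=np.zeros((3,3));b=np.zeros(3);L=[]
    for c,u,v in obs:
        o,d=ray(c,u,v);d=d/np.linalg.norm(d);P=np.eye(3)-np.outer(d,d);A+=P;b+=P@o;L.append((o,P))
    x=np.linalg.solve(A,b);return x,[np.linalg.norm(P@(x-o)) for o,P in L]
def proj(c,p):
    T=c["cam_to_world"];q=T[:3,:3].T@(np.asarray(p)-T[:3,3]);K=c["intrinsics"]
    return np.array([K[0,2]+K[0,0]*q[0]/-q[2],K[1,2]-K[1,1]*q[1]/-q[2]])
def cloud(c):
    v,u=np.mgrid[:400,:640];K=c["intrinsics"];z=c["z_map"];T=c["cam_to_world"]
    q=np.stack([(u-K[0,2])/K[0,0]*z,-(v-K[1,2])/K[1,1]*z,-z],-1);return q@T[:3,:3].T+T[:3,3]
E
python3 - <<'E'
import numpy as np,cv2
s=np.load("scene0.npz");d=np.load("side0.npz")
def cr(c,x,y,w=80,h=60): return cv2.resize(c["image"][y:y+h,x:x+w,::-1],(400,300),interpolation=cv2.INTER_CUBIC)
im=np.vstack([np.hstack([cr(s,275,195),cr(s,340,145)]),np.hstack([cr(d,282,160),cr(d,285,265)])])
cv2.imwrite("pics/crops.png",im)
E
```

```text
(no output)
```

View pics/crops.png

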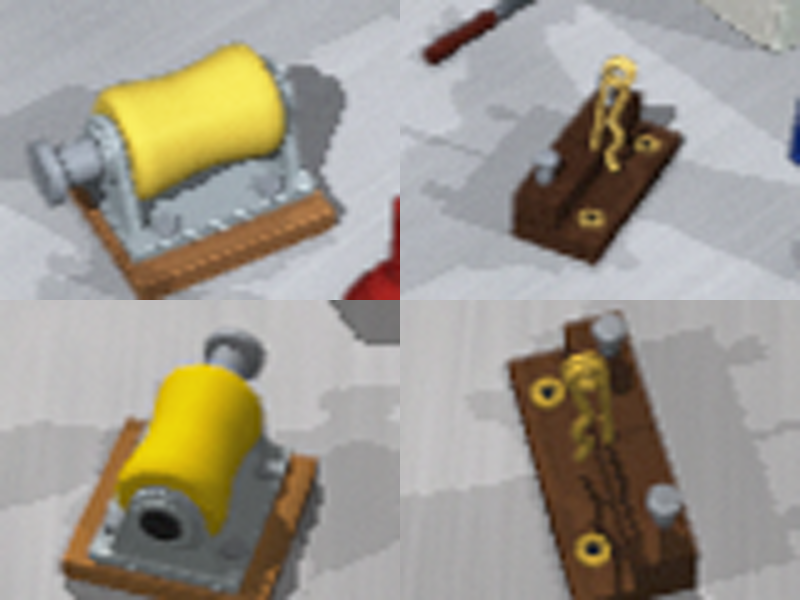

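The crops show the pin head at crop (45,172) in the scene view and (235,350) in the side view. The roller's empty bore is at side (158,522). The cotter eye is at scene crop (618,72) and side crop (586,370), with the bow towards rack +x, about (612,150). Next I'll get metric poses from depth and colour.

```bash
python3 - <<'E'
import numpy as np,cv2
from h import *
s=dict(np.load("scene0.npz"));d=dict(np.load("side0.npz"))
S=lambda x,y,X,Y:(s,X+x/5,Y+y/5)
print("eye tri",tri((s,340+(618-400)/5,145+72/5),(d,285+(586-400)/5,265+(370-300)/5)))
print("head tri",tri((s,275+42/5,195+175/5),(d,282+235/5,160+50/5)))
for n,c in(("s",s),("d",d)):
    P=cloud(c).reshape(-1,3);H=cv2.cvtColor(c["image"],cv2.COLOR_RGB2HSV).reshape(-1,3).astype(int);
    e=tri((s,340+(618-400)/5,145+72/5),(d,285+(586-400)/5,265+(370-300)/5))[0]
    near=np.linalg.norm(P[:,:2]-e[:2],axis=1)<.16
    yl=(H[:,0]>18)&(H[:,0]<35)&(H[:,1]>120)
    br=(H[:,0]<18)&(H[:,1]>70)
    m=near&br&(abs(P[:,2]-.045)<.006);print(n,"rack top",m.sum(),cv2.minAreaRect(P[m][:,:2].astype(np.float32)*1000))
    m=near&br&(P[:,2]>.012)&(P[:,2]<.052);print(n,"rack all",m.sum(),cv2.minAreaRect(P[m][:,:2].astype(np.float32)*1000))
    m=near&yl&(P[:,2]>.1);print("eye pts",m.sum(),P[m].mean(0),P[m].min(0),P[m].max(0))
    h=tri((s,275+42/5,195+175/5),(d,282+235/5,160+50/5))[0]
    near=np.linalg.norm(P[:,:2]-h[:2],axis=1)<.25
    m=near&br&(H[:,1]>100)&(abs(P[:,2]-.02)<.006);print("plank top",m.sum(),cv2.minAreaRect(P[m][:,:2].astype(np.float32)*1000))
    m=near&yl&(P[:,2]>.07)&(np.linalg.norm(P[:,:2]-e[:2],axis=1)>.1);print("roller",m.sum(),P[m].mean(0),P[m].max(0),cv2.minAreaRect(P[m][:,:2].astype(np.float32)*1000))
E
```

```text
eye tri (array([0.51684832, 0.25884714, 0.12007096]), [np.float64(0.0007275317313755202), np.float64(0.0007275317313755485)])
head tri (array([ 0.51117772, -0.23805323,  0.07251107]), [np.float64(0.0005895780709425767), np.float64(0.0005895780709425654)])
s rack top 156 ((497.5357360839844, 246.18417358398438), (37.74065399169922, 167.5110321044922), 17.178489685058594)
s rack all 467 ((512.5128173828125, 254.09971618652344), (72.47067260742188, 180.04364013671875), 16.498598098754883)
eye pts 22 [0.52028282 0.25422142 0.1198425 ] [0.50911732 0.24661124 0.10245715] [0.53065535 0.26538704 0.13519878]
plank top 249 ((621.3807373046875, -198.12838745117188), (181.59457397460938, 190.24398803710938), 47.12826156616211)
roller 628 [ 0.55753709 -0.14211845  0.10059408] [ 0.59299777 -0.07933228  0.11884476] ((547.6892700195312, -134.6734619140625), (116.93598937988281, 70.01206970214844), 73.96524047851562)
d rack top 432 ((492.57952880859375, 255.4065399169922), (36.126792907714844, 169.30259704589844), 16.911582946777344)
d rack all 1009 ((510.4886169433594, 260.2764892578125), (72.72616577148438, 171.31211853027344), 17.1102237701416)
eye pts 65 [0.51655535 0.26245734 0.12338721] [0.50520231 0.25382903 0.10024327] [0.52812089 0.27037849 0.13756128]
plank top 341 ((594.5911254882812, -142.34715270996094), (152.1505584716797, 265.18231201171875), 76.01105499267578)
roller 546 [ 0.53577643 -0.12061625  0.10370128] [ 0.58983365 -0.06655467  0.12095378] ((539.798095703125, -128.8461456298828), (112.9994125366211, 78.89997863769531), 75.6977767944336)
```

```bash
python3 - <<'E'
import numpy as np,cv2
from h import *
from cell import robot
s=dict(np.load("scene0.npz"));d=dict(np.load("side0.npz"))
A=[];B=[]
for c in(s,d):
    P=cloud(c).reshape(-1,3);H=cv2.cvtColor(c["image"],cv2.COLOR_RGB2HSV).reshape(-1,3).astype(int)
    r=np.linalg.norm(P[:,:2]-[.544,-.132],axis=1)
    m=(r<.125)&(H[:,0]<18)&(H[:,1]>100)&(P[:,2]>.003)&(P[:,2]<.026);A.append(P[m])
    q=P[m]; print(len(q),cv2.minAreaRect(q[:,:2].astype(np.float32)*1000))
    m=(r<.2)&(H[:,1]<60)&(P[:,2]>.05)&(P[:,2]<.13)
    # points along axis
    B.append(P[m])
q=np.vstack(A);R=cv2.minAreaRect(q[:,:2].astype(np.float32)*1000);print("plank",R)
c0=np.array(R[0])/1000
for a in (R[2],):
    a=np.deg2rad(a if a>45 else a+90); y=np.array([np.cos(a),np.sin(a)]);x=np.array([y[1],-y[0]])
for b in B:
    t=(b[:,:2]-c0)@y; xx=(b[:,:2]-c0)@x
    m=(t<-.075); print("head",m.sum(),t[m].min(),np.c_[xx,t,b[:,2]][m].round(3).min(0),np.c_[xx,t,b[:,2]][m].max(0).round(3))
print("y",y)
w=robot.read_camera("wrist");o=robot.get_obs();np.savez("w0.npz",**w)
R=o["tcp_rot"];T=w["cam_to_world"];print("cam in tool",(R.T@(T[:3,3]-o["position"])).round(4));print((R.T@T[:3,:3]).round(3),w["intrinsics"])
E
```

```text
344 ((561.7205810546875, -141.9441680908203), (150.46560668945312, 111.89300537109375), 76.22321319580078)
422 ((539.8385620117188, -128.96267700195312), (153.15586853027344, 151.20755004882812), 75.31796264648438)
plank ((541.1680297851562, -132.4916534423828), (158.8526153564453, 156.74021911621094), 76.01105499267578)
head 140 -0.11392220463344754 [-0.023 -0.114  0.058] [ 0.023 -0.075  0.103]
head 89 -0.11226375486468938 [-0.026 -0.112  0.064] [ 0.017 -0.076  0.102]
y [0.24173468 0.97034239]
cam in tool [ 0.0741 -0.0007 -0.1176]
[[-0.     0.956  0.293]
 [ 1.    -0.     0.002]
 [ 0.002  0.293 -0.956]] [[295.00388224   0.         319.74014204]
 [  0.         295.00388224 196.21822006]
 [  0.           0.           1.        ]]
```

```bash
python3 - <<'E'
import numpy as np
from h import *
for n in("scene0","side0"):
    c=dict(np.load(n+".npz"));P=cloud(c).reshape(-1,3)
    m=(P[:,2]>.15)&(P[:,2]<.5)&(P[:,0]>.2)&(P[:,0]<1)&(P[:,1]<1)&(P[:,1]>.3);print(n,m.sum(),P[m].min(0) if m.any() else 0,P[m].max(0) if m.any() else 0)
E
python3 -m jog '[[[-3,-1,0.2],[0,0,-0.06],-1],[[-7,-2.3,0.4],[0,0,-0.12],-1],[[-11,-3.6,0.7],[0,0,-0.18],-1],[[-15,-5,0.9],[0,0,-0.24],-1],[[-19,-6.3,1.1],[0,0,-0.3],-1],[[-23,-7.6,1.4],[0,0,-0.36],-1],[[-27,-8.9,1.6],[0,0,-0.42],-1],[[-31,-10.3,1.9],[0,0,-0.48],-1]]'
```

```text
scene0 3060 [0.2001354  0.34239706 0.15002142] [0.73460291 0.76180732 0.24738624]
side0 5510 [0.20012746 0.35079675 0.15004196] [0.7279499  0.62439805 0.24598794]
clock: 0.82
position: [0.4043, 0.3313, 0.2375]
tcp_rot: [[-0.974, -0.227, 0.0], [-0.227, 0.974, 0.0], [-0.0, 0.0, -1.0]]
contact_force: [0.5, 1.7, 0.2]
grip_width: 1.003
grasp_force: 0.0
```

```bash
python3 -m jog '[[[-2.5,-2.5,0.1],[0,0,-0.03],-1],[[-5,-5,0.3],[0,0,-0.05],-1],[[-7.5,-7.6,0.5],[0,0,-0.07],-1],[[-9.3,-9.6,0.7],[0,0,-0.07],-1],[[-9.3,-9.6,0.7],[0,0,-0.07],-1],[[-9.3,-9.6,0.7],[0,0,-0.07],-1],[[-9.3,-9.6,0.7],[0,0,-0.07],-1],[[-9.3,-9.6,0.7],[0,0,-0.07],-1]]'
python3 - <<'E'
from cell import robot
import cv2,numpy as np
c=robot.read_camera("wrist");np.savez("w1.npz",**c);print(robot.get_obs()["position"])
cv2.imwrite("pics/w1.png",cv2.resize(c["image"][50:350,120:520,::-1],(800,600),interpolation=cv2.INTER_CUBIC))
E
```

```text
clock: 1.48
position: [0.5141, 0.2607, 0.2307]
tcp_rot: [[-0.956, -0.293, -0.0], [-0.293, 0.956, 0.0], [0.0, 0.0, -1.0]]
contact_force: [-0.4, 0.1, 0.3]
grip_width: 0.998
grasp_force: 0.0
[0.51411909 0.26078053 0.23078525]
```

View pics/w1.png

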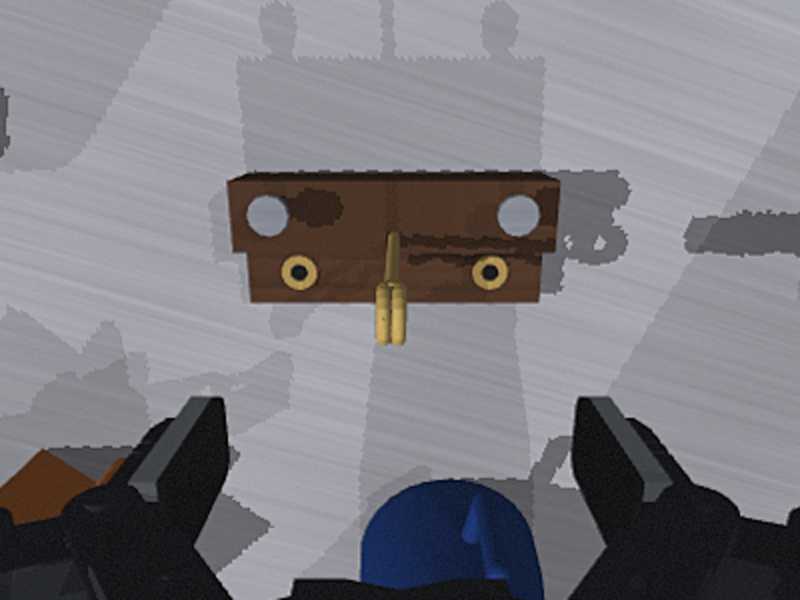

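The wrist view shows the eye at crop (391,313), which is pixel (315.5,206.5). The leg's hole is at crop (393,236), and the eye's flat sides already line up with the jaws.

```bash
python3 - <<'E'
import numpy as np,cv2
from h import *
s=dict(np.load("scene0.npz"));d=dict(np.load("side0.npz"));w=dict(np.load("w1.npz"))
print("eye",tri((s,340+(618-400)/5,145+72/5),(d,285+(586-400)/5,265+(370-300)/5),(w,315.5,206.5)))
print("hole@.045",atz(w,316.5,168,.045), "bolts",dep(w,120+267/2,50+215/2),dep(w,120+518/2,50+215/2))
T=w["cam_to_world"];P=cloud(w).reshape(-1,3);H=cv2.cvtColor(w["image"],cv2.COLOR_RGB2HSV).reshape(-1,3).astype(int)
m=(H[:,0]>15)&(H[:,0]<35)&(H[:,1]>90)&(P[:,2]>.1)&(P[:,2]<.15)&(abs(P[:,0]-.52)<.05)&(abs(P[:,1]-.26)<.05)
q=P[m];print(m.sum(),q.min(0),q.max(0),q.mean(0));print(cv2.minAreaRect(q[:,:2].astype(np.float32)*1000))
t=np.linspace
for z0 in (.10,.11,.12,.13):
    k=q[(q[:,2]>=z0)&(q[:,2]<z0+.01)];print(z0,len(k),k.mean(0) if len(k) else 0)
E
```

```text
eye (array([0.51781307, 0.2580147 , 0.12065196]), [np.float64(0.0004208876605277306), np.float64(0.0017255251670840635), np.float64(0.0015413764459347955)])
hole@.045 [0.50346819 0.25244577 0.045     ] bolts [0.50639254 0.19108613 0.06958037] [0.47158745 0.30528131 0.06879323]
496 [0.50536817 0.24826644 0.10082728] [0.52956168 0.26430821 0.13660701] [0.51451193 0.25562361 0.12955936]
((517.206298828125, 256.3158874511719), (24.973827362060547, 11.13890266418457), 16.952621459960938)
0.1 24 [0.50622027 0.25347971 0.1055572 ]
0.11 26 [0.50671267 0.25288144 0.11548862]
0.12 111 [0.50870195 0.25395646 0.12637804]
0.13 335 [0.51763637 0.25654242 0.13342508]
```

Eye centre is about (0.517,0.256,0.1235), with its top at 136.6 mm, which agrees with the text. Next stop is above the fork.

```bash
python3 -m jog '[[[0.5,-2,-0.6],[0,0,0.05],-0.5],[[1.5,-5.5,-1.2],[0,0,0.12],0],[[2.5,-9,-1.8],[0,0,0.19],0.5],[[3.5,-12.7,-2.4],[0,0,0.26],1],[[4.6,-16.5,-3],[0,0,0.33],1],[[5.7,-20.3,-3.5],[0,0,0.4],1],[[6.8,-24.2,-3.9],[0,0,0.47],1],[[7.9,-28.1,-3.9],[0,0,0.54],1]]' 30
```

```text
clock: 2.2
position: [0.521, -0.0327, 0.2708]
tcp_rot: [[-0.97, 0.243, 0.002], [0.243, 0.97, -0.0], [-0.002, 0.0, -1.0]]
contact_force: [1.1, 0.5, 0.6]
grip_width: -0.0
grasp_force: 0.0
```

```bash
python3 -m jog '[[[-1,-3.5,0],[0,0,0],1],[[-2,-7,0],[0,0,0],1],[[-3,-10.5,0],[0,0,0],1],[[-4,-14,0],[0,0,0],1],[[-4,-14,0],[0,0,0],1],[[-4,-14,0],[0,0,0],1],[[-4,-14,0],[0,0,0],1],[[-4,-14,0],[0,0,0],1]]'
python3 - <<'E'
from cell import robot
import cv2,numpy as np
from h import *
c=robot.read_camera("wrist");np.savez("w2.npz",**c)
cv2.imwrite("pics/w2.png",cv2.resize(c["image"][:,:,::-1],(800,500),interpolation=cv2.INTER_CUBIC))
P=cloud(c).reshape(-1,3);H=cv2.cvtColor(c["image"],cv2.COLOR_RGB2HSV).reshape(-1,3).astype(int)
m=(H[:,0]<20)&(H[:,1]>90)&(P[:,2]>.015)&(P[:,2]<.026)&(np.linalg.norm(P[:,:2]-[.54,-.13],axis=1)<.125)
print(m.sum(),cv2.minAreaRect(P[m][:,:2].astype(np.float32)*1000))
m=(H[:,0]>20)&(H[:,0]<35)&(H[:,1]>120)&(P[:,2]>.06)&(P[:,2]<.14);print(m.sum(),P[m].max(0),cv2.minAreaRect(P[m][:,:2].astype(np.float32)*1000))
y=np.array([.247,.969]);x=np.array([.969,-.247])
Q=np.c_[(P[:,:2]-[.5405,-.131])@x,(P[:,:2]-[.5405,-.131])@y,P[:,2]]
m=(abs(Q[:,0])<.04)&(Q[:,1]<-.072)&(Q[:,1]>-.15)&(Q[:,2]>.04)&(Q[:,2]<.13);print(m.sum(),Q[m].min(0),Q[m].max(0))
h=m&(Q[:,1]<-.095);print("head",Q[h].min(0),Q[h].max(0),np.percentile(Q[h][:,0],[2,50,98]))
E
```

```text
clock: 2.87
position: [0.5264, -0.1759, 0.2698]
tcp_rot: [[-0.971, 0.24, 0.0], [0.24, 0.971, 0.0], [-0.0, 0.0, -1.0]]
contact_force: [0.6, 0.0, -0.4]
grip_width: -0.004
grasp_force: 0.0
3099 ((540.5936279296875, -134.71702575683594), (149.06253051757812, 148.53846740722656), 74.98408508300781)
7627 [ 0.58645467 -0.06615588  0.11750223] ((540.2833862304688, -131.08755493164062), (117.98934936523438, 76.61548614501953), 74.26138305664062)
1335 [-0.02246541 -0.11409722  0.05977615] [ 0.02112066 -0.07203212  0.1008709 ]
head [-0.02246541 -0.11409722  0.05977615] [ 0.02112066 -0.09506465  0.1008709 ] [-0.02183162 -0.00426364  0.01892964]
```

View pics/w2.png

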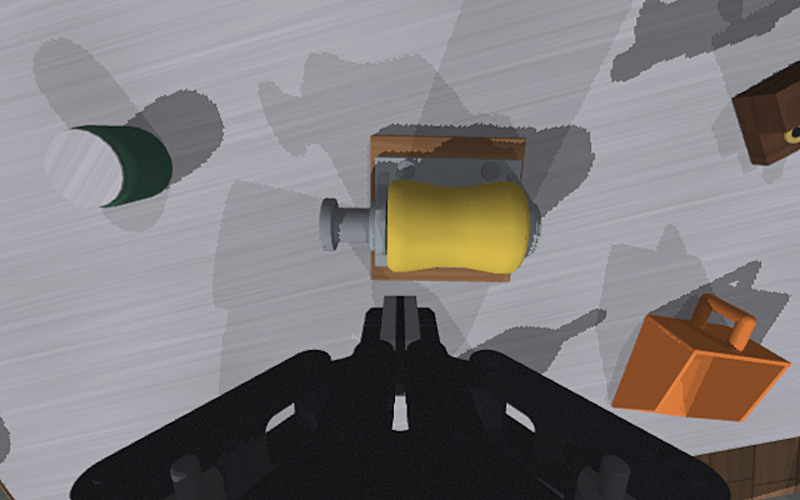

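The view agrees with the fork fit: the head is at (330,224) and clear to push, with the grease tin well off to the left. Before choosing the push side I'll check the shape of the shut fingers in depth.

```bash
python3 - <<'E'
import numpy as np
from h import *
c=dict(np.load("w2.npz"));P=cloud(c).reshape(-1,3)
R=np.array([[-.971,.24,0],[.24,.971,0],[0,0,-1.]]);p=np.array([.5264,-.1759,.2698])
Q=(P-p)@R;m=(c["z_map"].reshape(-1)>0)&(Q[:,2]<.06)
Q=Q[m]
for z in np.arange(-.09,.05,.01):
    k=Q[(Q[:,2]>=z)&(Q[:,2]<z+.01)]
    if len(k):print(round(z,3),len(k),k.min(0).round(3),k.max(0).round(3))
E
```

```text
-0.08 2032 [ 0.015 -0.02  -0.075] [ 0.02   0.018 -0.07 ]
-0.07 11969 [ 0.001 -0.063 -0.07 ] [ 0.02   0.061 -0.06 ]
-0.06 11263 [-0.01  -0.062 -0.06 ] [ 0.018  0.061 -0.05 ]
-0.05 7904 [-0.01  -0.053 -0.05 ] [ 0.017  0.053 -0.04 ]
-0.04 5896 [-0.01  -0.046 -0.04 ] [ 0.016  0.045 -0.03 ]
-0.03 3607 [-0.013 -0.039 -0.03 ] [ 0.013  0.036 -0.02 ]
-0.02 1054 [-0.012 -0.029 -0.02 ] [ 0.013  0.027 -0.01 ]
-0.01 587 [ 0.005 -0.015 -0.01 ] [ 0.011  0.013 -0.   ]
-0.0 598 [ 0.005 -0.015  0.   ] [0.011 0.013 0.01 ]
0.01 429 [ 0.005 -0.015  0.01 ] [0.011 0.012 0.02 ]
0.02 15 [ 0.009 -0.006  0.02 ] [0.01  0.005 0.021]
```

```bash
python3 -m jog '[[[0,-4,0],[0,0,0.016],1],[[0,-8,0],[0,0,0.016],1],[[0,-11.4,2.5],[0,0,0.016],1],[[0,-11.4,6.5],[0,0,0.016],1],[[0,-11.4,10.5],[0,0,0.016],1],[[0,-11.4,14],[0,0,0.016],1],[[0,-11.4,17],[0,0,0.016],1],[[0,-11.4,17.6],[0,0,0.016],1]]'
python3 -m jog '[[[0,0.8,0],[0,0,0],1],[[0,1.6,0],[0,0,0],1],[[0,2.4,0],[0,0,0],1],[[0,2.8,0],[0,0,0],1],[[0,3.2,0],[0,0,0],1],[[0,3.6,0],[0,0,0],1],[[0,4,0],[0,0,0],1],[[0,4.4,0],[0,0,0],1]]'
```

```text
clock: 3.58
position: [0.4973, -0.2854, 0.0895]
tcp_rot: [[-0.967, 0.256, -0.005], [0.256, 0.967, 0.004], [0.006, 0.002, -1.0]]
contact_force: [-1.0, -0.0, -0.7]
grip_width: -0.003
grasp_force: 0.0
clock: 4.25
position: [0.5106, -0.2459, 0.0944]
tcp_rot: [[-0.966, 0.257, 0.001], [0.257, 0.966, -0.002], [-0.001, -0.002, -1.0]]
contact_force: [-2.1, -5.2, 5.0]
grip_width: -0.002
grasp_force: 3.0
```

```bash
python3 -m jog '[[[0,0.4,0],[0,0,0],1],[[0,0.8,0],[0,0,0],1],[[0,1.1,0],[0,0,0],1],[[0,1.4,0],[0,0,0],1],[[0,1.6,0],[0,0,0],1],[[0,1.8,0],[0,0,0],1],[[0,1.9,0],[0,0,0],1],[[0,2,0],[0,0,0],1]]'
```

```text
clock: 4.92
position: [0.5158, -0.2266, 0.0942]
tcp_rot: [[-0.966, 0.257, 0.001], [0.257, 0.966, -0.002], [-0.001, -0.001, -1.0]]
contact_force: [-1.0, -5.5, 5.2]
grip_width: -0.004
grasp_force: 2.7
```

```bash
python3 -m jog '[[[0,0.05,0],[0,0,0],1],[[0,0.1,0],[0,0,0],1],[[0,0.15,0],[0,0,0],1],[[0,0.2,0],[0,0,0],1],[[0,0.25,0],[0,0,0],1],[[0,0.3,0],[0,0,0],1],[[0,0.3,0],[0,0,0],1],[[0,0.3,0],[0,0,0],1]]'
```

```text
clock: 5.58
position: [0.5165, -0.2239, 0.0941]
tcp_rot: [[-0.966, 0.257, 0.001], [0.257, 0.966, -0.002], [-0.001, -0.001, -1.0]]
contact_force: [-0.9, -6.5, 5.3]
grip_width: -0.001
grasp_force: 3.0
```

```bash
python3 -m jog '[[[0,0.05,0],[0,0,0],1],[[0,0.1,0],[0,0,0],1],[[0,0.15,0],[0,0,0],1],[[0,0.2,0],[0,0,0],1],[[0,0.2,0],[0,0,0],1],[[0,0.2,0],[0,0,0],1],[[0,0.2,0],[0,0,0],1],[[0,0.2,0],[0,0,0],1]]'
```

```text
clock: 6.25
position: [0.5166, -0.2236, 0.0942]
tcp_rot: [[-0.966, 0.259, -0.0], [0.259, 0.966, -0.005], [-0.001, -0.005, -1.0]]
contact_force: [-5.4, -18.4, 4.1]
grip_width: 0.001
grasp_force: 9.8
```

Force jumped from 5.5 to about 19 N with no further travel, so the pin is home. Backing off to look at the cross hole from above.

```bash
python3 -m jog '[[[0,-1,0],[0,0,0],1],[[0,-3,0],[0,0,0],1],[[0,-3,-4],[0,0,0],1],[[0,-3,-8],[0,0,0],1],[[0,-3,-12],[0,0,0],1],[[0,-1,-13.5],[0,0,0],1],[[0,2.5,-13.5],[0,0,0],1],[[0,6,-13.5],[0,0,0],1]]'
python3 -m jog '[[[0,4,0],[0,0,0],1],[[0,8,0],[0,0,0],1],[[0,11,0],[0,0,0],1],[[0,11,0],[0,0,0],1],[[0,11,0],[0,0,0],1],[[0,11,0],[0,0,0],1],[[0,11,0],[0,0,0],1],[[0,11,0],[0,0,0],1]]'
python3 - <<'E'
from cell import robot
import cv2,numpy as np
from h import *
c=robot.read_camera("wrist");np.savez("w3.npz",**c);o=robot.get_obs();print(o["position"],o["contact_force"])
p=np.array([.5610,-.0547,.091]);u=proj(c,p);print(u)
u=u.astype(int);print(u)
x0,y0=u[0]-60,u[1]-45
cv2.imwrite("pics/w3.png",cv2.resize(c["image"][y0:y0+90,x0:x0+120,::-1],(800,600),interpolation=cv2.INTER_CUBIC))
E
```

```text
clock: 6.92
position: [0.5325, -0.1629, 0.2297]
tcp_rot: [[-0.966, 0.259, 0.002], [0.259, 0.966, -0.0], [-0.002, 0.0, -1.0]]
contact_force: [0.1, -0.4, -0.7]
grip_width: 0.003
grasp_force: 0.0
clock: 7.58
position: [0.5601, -0.058, 0.2285]
tcp_rot: [[-0.966, 0.258, -0.0], [0.258, 0.966, 0.0], [0.0, -0.0, -1.0]]
contact_force: [-0.2, 0.0, -0.0]
grip_width: -0.001
grasp_force: 0.0
[ 0.56014506 -0.05787451  0.22853536] [-1.30455229  0.33006739  0.56367342]
[324.72686505 191.78844904]
[324 191]
```

View pics/w3.png

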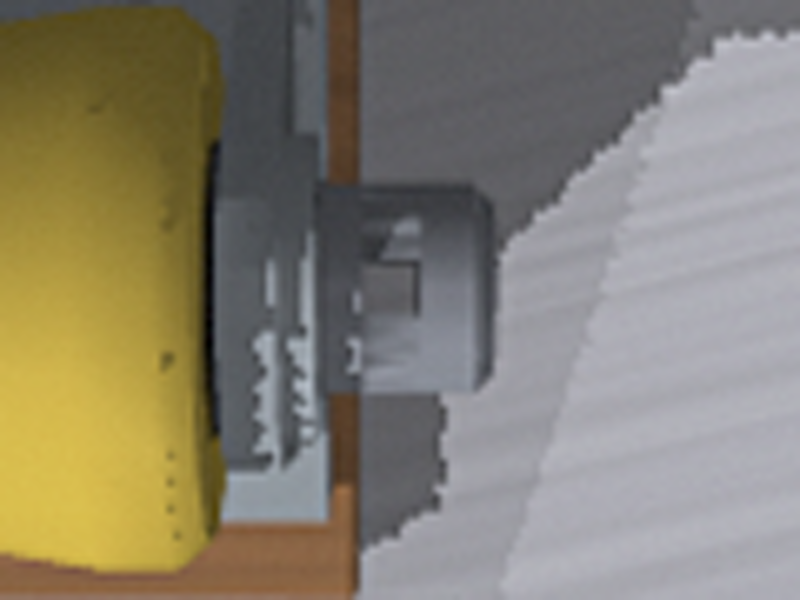

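```bash
python3 - <<'E'
import numpy as np
from h import *
c=dict(np.load("w3.npz"));P=cloud(c)
y=np.array([.2554,.9668]);x=np.array([.9668,-.2554]);o=np.array([.5406,-.132])
Q=np.dstack([(P[...,:2]-o)@x,(P[...,:2]-o)@y,P[...,2]])*1000
np.set_printoptions(linewidth=220,suppress=True)
r=range(146+25,146+62,2)
print("rows from",171,"z:");print(Q[171:207:1,314:341:2,2].round(0).astype(int))
print("x col",Q[171:207:3,332,0].round(1),"z",Q[171:207:3,332,2].round(1));print("y row190",Q[190,308:345,1].round(1))
b=(Q[...,2]>60)&(Q[...,2]<96)&(Q[...,1]>88)&(Q[...,1]<93);print("pin strip x",Q[b][:,0].min(),Q[b][:,0].max(),"top z",Q[b][:,2].max())
k=Q[b];A=np.c_[2*k[:,0],2*k[:,2],np.ones(len(k))];s=np.linalg.lstsq(A,k[:,0]**2+k[:,2]**2,rcond=None)[0];print("circle",s[:2],np.sqrt(s[2]+s[0]**2+s[1]**2))
print("y end",Q[(Q[...,2]>70)&(abs(Q[...,0])<15)][:,1].max())
E
```

```text
rows from 171 z:
[[ 21  19   1  -1  -1   0   0  -1   0  -1   0   0  -2   1]
 [ 20  20   0  -1  -1   0   1   0   0   0   0   0  -1   0]
 [ 20  20   0  -1   0  -1  -1  -1   1   1   0   0   0   0]
 [ 77  77  77  77  76  78  77  77  78  77  77   0  -1   1]
 [ 79  80  81  79  79  78  80  79  81  80  80  74   0   0]
 [ 82  81  81  81  82  81  82  81  81  81  81  78  -1   0]
 [ 84  83  82  82  84  83  82  83  83  81  81  82   1   0]
 [ 83  83  84  85  84  84  84  83  83  85  84  82   0   0]
 [ 86  86  85  85  86  86  86  84  85  85  85  85  -1   0]
 [ 87  86  85  86  86  84  85  85  85  86  86  84   0  -1]
 [ 86  87  85  86  86  89  87  88  87  87  87  85   0   1]
 [ 88  87  88  88  88  87  86  88  87  89  87  86   0   2]
 [ 89  88  87  87  88  87  88  87  89  88  89  85   1   1]
 [ 89  89  89  88  88  89  88  88  88  89 346  88   0   2]
 [ 89  90  76  78  77  78  81  90  89  90  89  88  -1   0]
 [ 90  90  -1   0   0   0  81  89  89  89  89  89  -1   0]
 [ 90  90   1 346   0   0  81  90  89  89  90  89   0   0]
 [ 91  90   0   0   0  -1  82  91  90  90  90  90   1  -1]
 [ 91  91  -1  -1   0
[... 871 characters left out ...]
85  86  85  85  85  86  86  84  85  84   1   0  -1]
 [ 21  19   1   0   0   0   0   0   0   0  -1   1  -1   0]
 [ 21  21  -1   0   0   0  -1  -1   0   1  -1   0   1   1]]
x col [  0.8 -13.3 -11.4  -9.7  -7.3  -4.9  -2.3   0.2   2.7   6.1   9.3  13.7] z [-0.9 77.3 81.3 86.  87.6 89.2 90.  91.1 92.  90.2 89.2 84.8]
y row190 [ 65.2  76.1  66.9  67.6  68.5  69.4  70.3  71.2  72.1  73.   73.1  74.3  75.6  76.8  78.   79.2  80.4  81.6  81.3  82.   82.9  83.8  84.7  85.6  86.5  87.4  88.3  89.2  90.2  91.1  97.4  98.7 100.  101.2 102.4 103.6
 104.8]
pin strip x -13.168889496400368 14.330295604678772 top z 92.60920159413888
circle [ 1.11616507 77.86215971] 12.640753965403677
y end 137.86759733327457
```

```bash
python3 - <<'E'
import numpy as np
from h import *
c=dict(np.load("w3.npz"))
y=np.array([.2554,.9668]);x=np.array([.9668,-.2554]);o=np.array([.5406,-.132])
p=atz(c,322,189,.0905);q=p[:2]-o;print("mouth",p,q@x,q@y)
for r in(173.5,204.7):
    pass
E
python3 -m jog '[[[1.2,3.5,-0.3],[0,0,-0.06],-0.2],[[2.6,7.2,-0.6],[0,0,-0.13],-0.2],[[4,10.9,-0.6],[0,0,-0.2],-0.2],[[5.4,14.6,-0.6],[0,0,-0.27],-0.2],[[6.9,18.3,-0.6],[0,0,-0.34],-0.2],[[8.4,22,-0.6],[0,0,-0.41],-0.2],[[9.9,25.6,-0.6],[0,0,-0.48],-0.2],[[11.4,29.2,-0.6],[0,0,-0.55],-0.2]]' 40
```

```text
mouth [ 0.55798214 -0.05643673  0.0905    ] -0.0024938062043927053 0.07749396937362249
clock: 8.3
position: [0.5248, 0.2558, 0.2347]
tcp_rot: [[-0.958, -0.288, 0.0], [-0.288, 0.958, 0.0], [-0.0, 0.0, -1.0]]
contact_force: [1.2, -0.1, 0.7]
grip_width: 0.6
grasp_force: 0.0
```

```bash
python3 -m jog '[[[0.7,0.3,0],[0,0,0],-0.2],[[0.7,0.3,2],[0,0,0],-0.2],[[0.7,0.3,4],[0,0,0],-0.2],[[0.7,0.3,6],[0,0,0],-0.2],[[0.7,0.3,6],[0,0,0],-0.2],[[0.7,0.3,6],[0,0,0],-0.2],[[0.7,0.3,6],[0,0,0],-0.2],[[0.7,0.3,6],[0,0,0],-0.2]]'
python3 - <<'E'
from cell import robot
import numpy as np,cv2
from h import *
w=robot.read_camera("wrist");o=robot.get_obs();print(o["position"])
P=cloud(w).reshape(-1,3);H=cv2.cvtColor(w["image"],cv2.COLOR_RGB2HSV).reshape(-1,3).astype(int)
m=(H[:,0]>15)&(H[:,0]<35)&(H[:,1]>90)&(P[:,2]>.1)&(P[:,2]<.15)&(abs(P[:,0]-.52)<.05)&(abs(P[:,1]-.26)<.05)
q=(P[m]-o["position"])@o["tcp_rot"];print("eye in tool",q.min(0),q.max(0))
k=q[q[:,2]<q[:,2].min()+.012];print(k.min(0),k.max(0))
f=(P-o["position"])@o["tcp_rot"];f=f[(f[:,2]<.03)&(f[:,2]>-.02)&(H[:,2]<80)];print("fingers",f[:,1].min(),f[:,1].max(), f[f[:,1]<0][:,1].max(), f[f[:,1]>0][:,1].min())
cv2.imwrite("pics/w4.png",w["image"][:,:,::-1])
E
```

```text
clock: 8.97
position: [0.5183, 0.2553, 0.1759]
tcp_rot: [[-0.958, -0.286, 0.002], [-0.286, 0.958, 0.001], [-0.002, 0.0, -1.0]]
contact_force: [-0.3, 0.9, 0.3]
grip_width: 0.604
grasp_force: 0.0
[0.51822261 0.25542718 0.17578211]
eye in tool [-0.01267047 -0.004343    0.03906989] [0.01331439 0.00716025 0.07575593]
[-0.01063711 -0.00420105  0.03906989] [0.01233264 0.00716025 0.05106636]
fingers -0.045643326502945274 0.041851161513733186 -0.026640040383392502 0.023756175520822966
```

```bash
python3 -m jog '[[[0,0.28,1],[0,0,0],-0.2],[[0,0.28,2.2],[0,0,0],-0.2],[[0,0.28,3.4],[0,0,0],-0.2],[[0,0.28,4.2],[0,0,0],-0.2],[[0,0.28,4.6],[0,0,0],-0.2],[[0,0.28,4.6],[0,0,0],-0.2],[[0,0.28,4.6],[0,0,0],0.3],[[0,0.28,4.6],[0,0,0],0.4]]' 60
python3 -m jog '[[[0,0,0],[0,0,0],0.5],[[0,0,0],[0,0,0],0.6],[[0,0,0],[0,0,0],0.7],[[0,0,0],[0,0,0],0.8],[[0,0,0],[0,0,0],1],[[0,0,0],[0,0,0],1],[[0,0,0],[0,0,0],1],[[0,0,0],[0,0,0],1]]' 60
```

```text
clock: 9.68
position: [0.5171, 0.2583, 0.1291]
tcp_rot: [[-0.958, -0.286, 0.001], [-0.286, 0.958, 0.0], [-0.001, 0.0, -1.0]]
contact_force: [-0.4, 0.2, -0.1]
grip_width: 0.33
grasp_force: 0.0
clock: 10.35
position: [0.517, 0.2582, 0.1288]
tcp_rot: [[-0.958, -0.286, 0.001], [-0.286, 0.958, 0.0], [-0.001, 0.0, -1.0]]
contact_force: [0.1, 1.0, 5.1]
grip_width: 0.13
grasp_force: 59.3
```

```bash
python3 -m jog '[[[0,0,-0.5],[0,0,0],1],[[-0.05,0,-1.2],[0,0,0],1],[[-0.1,0,-2.2],[0,0,0],1],[[-0.15,0,-3.2],[0,0,0],1],[[-0.2,0,-4.2],[0,0,0],1],[[-0.25,0,-5.5],[0,0,0],1],[[-0.25,0,-8],[0,0,0],1],[[-0.25,0,-11],[0,0,0],1]]'
python3 -m jog '[[[0.5,-3,-1],[0,0,0.06],1],[[1.1,-6,-1],[0,0,0.13],1],[[1.8,-9,-1],[0,0,0.2],1],[[2.5,-12,-1],[0,0,0.27],1],[[3.2,-15,-1],[0,0,0.34],1],[[4,-18,-1],[0,0,0.41],1],[[5,-21,-1],[0,0,0.48],1],[[6,-23,-1],[0,0,0.55],1]]'
python3 - <<'E'
from cell import robot
import cv2,numpy as np
I=[]
for n in("wrist","scene","side"):
    c=robot.read_camera(n);np.savez(n+"5.npz",**c);I.append(c)
o=robot.get_obs();np.savez("o5.npz",p=o["position"],R=o["tcp_rot"]);print(o["position"],o["tcp_rot"].round(3),o["contact_force"],o["grip_width"])
from h import *
p=o["position"]+o["tcp_rot"]@[0.01,0,.06]
out=[]
for c,(w,h) in zip(I,((200,240),(60,72),(60,72))):
    u=proj(c,p).astype(int);x0=min(max(u[0]-w//2,0),640-w);y0=min(max(u[1]-h//2,0),400-h);print(u,x0,y0,266/w)
    out.append(cv2.resize(c["image"][y0:y0+h,x0:x0+w,::-1],(266,319),interpolation=cv2.INTER_CUBIC))
cv2.imwrite("pics/c5.png",np.hstack(out))
E
```

```text
clock: 11.02
position: [0.5183, 0.2586, 0.2388]
tcp_rot: [[-0.958, -0.286, -0.003], [-0.286, 0.958, -0.001], [0.003, -0.0, -1.0]]
contact_force: [0.5, -0.3, -0.2]
grip_width: 0.132
grasp_force: 58.6
clock: 11.68
position: [0.5274, 0.019, 0.2489]
tcp_rot: [[-0.965, 0.261, -0.0], [0.261, 0.965, -0.0], [0.0, -0.0, -1.0]]
contact_force: [1.2, -0.5, -1.2]
grip_width: 0.126
grasp_force: 58.7
[0.52720592 0.02011124 0.24898648] [[-0.966  0.259 -0.   ]
 [ 0.259  0.966  0.   ]
 [ 0.     0.    -1.   ]] [-0.37760033 -0.15670622 -0.2185165 ] 0.13017226903930532
[322 209] 222 89 1.33
[340 170] 310 134 4.433333333333334
[324 201] 294 165 4.433333333333334
```

View pics/c5.png

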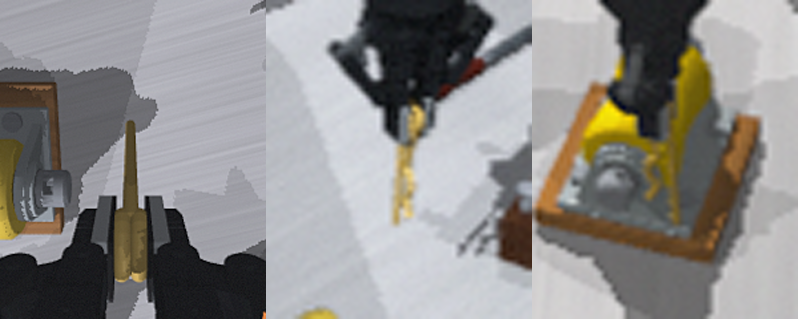

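The wrist crop shows the leg clear in the jaws, with its tip at crop (129,121), pixel (319,180). I'll fit the leg line in tool coordinates.

```bash
cat > leg.py <<'E'
from h import *
def leg(w,p,R):
    P=cloud(w).reshape(-1,3);H=cv2.cvtColor(w["image"],cv2.COLOR_RGB2HSV).reshape(-1,3).astype(int)
    q=(P-p)@R;zm=w["z_map"].reshape(-1)
    m=(H[:,0]>12)&(H[:,0]<38)&(H[:,1]>90)&(abs(q[:,0]-.01)<.03)&(abs(q[:,1])<.02)&(q[:,2]<.135)&(zm>0)&(zm<.5)
    q=q[m]
    for z0 in np.arange(-.01,.135,.01):
        k=q[(q[:,2]>=z0)&(q[:,2]<z0+.01)]
        if len(k):print(round(z0,3),len(k),(k.min(0)*1000).round(1),(k.max(0)*1000).round(1))
    k=q[q[:,2]>.045];print("x(z)",np.polyfit(k[:,2],k[:,0],1),"y(z)",np.polyfit(k[:,2],k[:,1],1))
E
python3 - <<'E'
from leg import *
o=np.load("o5.npz");w=dict(np.load("wrist5.npz"));p,R=o["p"],o["R"];leg(w,p,R)
s=dict(np.load("scene5.npz"));d=dict(np.load("side5.npz"))
t=tri((s,310+(397-266)/4.433,134+224/4.433),(d,294+(675-532)/4.433,165+222/4.433));print("tip ext",(t[0]-p)@R,t[1])
t=tri((s,310+(397-266)/4.433,134+224/4.433),(d,294+(675-532)/4.433,165+222/4.433),(w,319,180));print("tip all",(t[0]-p)@R,t[1])
for z in(.115,.121): print("wrist@z",(atz(w,319,180,p[2]-z)-p)@R)
E
```

```text
-0.01 998 [-12.2  -7.6  -7.7] [ 9.4  3.6 -0. ]
0.0 338 [ 5.9 -7.5  0. ] [11.2  3.8  9.9]
0.01 105 [ 8.2 -4.3 10.1] [11.3  3.5 20. ]
0.02 86 [ 8.5 -4.4 20.1] [12.2  0.8 29.8]
0.03 70 [10.2 -4.1 30.2] [12.4  0.5 39.9]
0.04 53 [10.5 -4.2 40.7] [12.8  0.6 49.8]
0.05 53 [10.8 -4.4 50.3] [13.3  0.7 59.9]
0.06 47 [11.8 -4.5 60. ] [13.8  0.2 69.9]
0.07 35 [12.2 -4.5 70.1] [14.2  0.3 79.8]
0.08 29 [12.8 -4.  80.2] [14.7  0.3 89.8]
0.09 27 [12.8 -4.1 90.3] [15.2  0.4 99.2]
0.1 27 [ 13.   -4.9 100. ] [ 15.4   0.5 109.8]
0.11 17 [ 14.6  -4.3 110. ] [ 15.8  -0.2 117.2]
x(z) [0.04768439 0.00974907] y(z) [-0.0020204  -0.00179716]
tip ext [ 0.01469348 -0.00128959  0.12551865] [np.float64(0.0004159936419837191), np.float64(0.0004159936419838375)]
tip all [ 0.01408819 -0.00194976  0.12534142] [np.float64(0.0006684090974297387), np.float64(0.0009019148498329717), np.float64(0.0010039444353277722)]
wrist@z [ 0.01599156 -0.00267075  0.11500251]
wrist@z [ 0.01450374 -0.00270117  0.12100228]
```

```bash
python3 -m jog '[[[-1.5,-1.6,0],[0,-0.02,0],1],[[-3,-3.2,0],[0,-0.046,0],1],[[-4.5,-4.8,0.5],[0,-0.046,0],1],[[-5.8,-6.4,1],[0,-0.046,0],1],[[-5.8,-6.4,1.5],[0,-0.046,0],1],[[-5.8,-6.4,1.8],[0,-0.046,0],1],[[-5.8,-6.4,1.8],[0,-0.046,0],1],[[-5.8,-6.4,1.8],[0,-0.046,0],1]]'
cat > look.py <<'E'
import sys
from cell import robot
from leg import *
n=sys.argv[1]
w=robot.read_camera("wrist");o=robot.get_obs();p,R=o["position"],o["tcp_rot"];np.savez(f"w{n}.npz",**w);np.savez(f"o{n}.npz",p=p,R=R)
print(p.round(4),R.round(3).tolist(),o["contact_force"].round(1))
leg(w,p,R)
u=proj(w,[.558,-.0564,.0905]).astype(int);x0,y0=u[0]-60,u[1]-45;print("crop",x0,y0)
cv2.imwrite(f"pics/w{n}.png",cv2.resize(w["image"][y0:y0+90,x0:x0+120,::-1],(800,600),interpolation=cv2.INTER_CUBIC))
E
python3 look.py 6
```

```text
clock: 12.5
position: [0.5668, -0.0543, 0.2307]
tcp_rot: [[-0.966, 0.255, 0.044], [0.255, 0.967, -0.011], [-0.046, 0.0, -0.999]]
contact_force: [0.7, 0.3, -0.4]
grip_width: 0.13
grasp_force: 58.7
[ 0.5669 -0.0544  0.2309] [[-0.966, 0.255, 0.045], [0.255, 0.967, -0.012], [-0.046, 0.0, -0.999]] [ 0.4 -0.3 -1.2]
-0.01 990 [-11.4  -6.5  -7.1] [10.1  4.6 -0. ]
0.0 346 [ 6.6 -6.4  0. ] [11.8  4.8  9.9]
0.01 107 [ 9.4 -5.1 10. ] [12.3  4.5 19.8]
0.02 83 [ 9.2 -3.3 20.1] [12.5  1.9 30. ]
0.03 65 [10.8 -3.  30.3] [13.1  1.5 39.7]
0.04 61 [11.  -3.2 40.1] [13.4  1.6 49.7]
0.05 52 [11.  -3.3 50.1] [13.8  1.7 59.6]
0.06 44 [12.6 -3.4 60.1] [14.5  1.2 69.5]
0.07 38 [12.7 -3.6 70.1] [14.8  1.3 80. ]
0.08 37 [13.1 -3.7 80.1] [15.3  1.4 89.9]
0.09 29 [13.7 -3.7 90. ] [15.8  1.5 99.4]
0.1 27 [ 13.7  -3.2 100.2] [ 16.3   1.5 109.5]
0.11 17 [ 13.8  -3.2 110.2] [ 16.7   1.6 117.3]
x(z) [0.04849673 0.01030014] y(z) [-0.00147509 -0.00086595]
crop 256 130
```

View pics/w6.png

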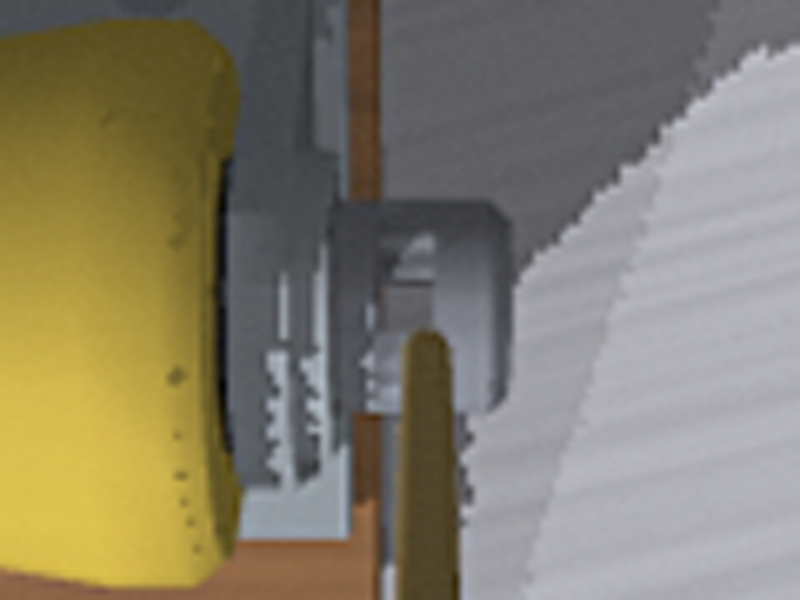

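The view shows the hole mouth at crop (409,308) and the tip at crop (427,330), so the leg needs to go about 2 mm in −y plus a shift in x. I'll work that out.

```bash
python3 - <<'E'
from leg import *
o=np.load("o6.npz");w=dict(np.load("w6.npz"));p,R=o["p"],o["R"]
x=np.array([-.967,.255,0]);y=np.array([.255,.967,0])
tp=atz(w,256+427/6.667,130+331/6.667,.1097);mo=atz(w,256+408.5/6.667,130+305/6.667,.0904)
print("tip rim",(tp-p)@x,(tp-p)@y,"mouth",(mo-p)@x,(mo-p)@y)
P=cloud(w);np.set_printoptions(linewidth=200)
q=(P-p);print((q[168:186,313:325]@np.array([0,0,1])+p[2]).round(3)*1000)
# pin silhouette at free end, columns 326..331
f=P[(P[...,2]>.07)&(P[...,2]<.095)];t=(f-p)@np.c_[x,y];k=t[(t[:,1]>.006)&(t[:,1]<.0105)];print("pin x range",k.min(0),k.max(0))
k=f[(t[:,1]>.006)&(t[:,1]<.0105)&(f[:,2]>.0915)];print("crest x",((k-p)@x).mean())
E
```

```text
tip rim 0.01007423986213516 -0.0007618146698188575 mouth 0.008000636434472198 -0.003249721018035597
[[ 87.  87.  87.  86.  87.  87.  89.  87.  87.  86.  86.  87.]
 [ 88.  87.  87.  88.  88.  86.  88.  86.  87.  89.  87.  88.]
 [ 89.  87.  88.  88.  88.  89.  89.  87.  87.  89.  88.  85.]
 [ 88.  89.  89.  89.  88.  88.  88.  89.  89.  90.  89.  89.]
 [ 65.  66.  67.  66.  67.  68.  67.  66.  90.  90.  90.  90.]
 [  0.  -0.   2.   1.  -0.  -1.  -1.  -0.  90.  89.  89.  90.]
 [ -0.   0.  -0.  -0.  -0.   0.   1.   0.  90.  90.  90.  89.]
 [  2.  -1.   0.  -0.   1.   1.  -1.  -0.  90.  91.  90.  90.]
 [  1.  -0.  -0.  -1.  -1.   0.   1.   0.  91.  92.  91.  91.]
 [  1.   0.   0.  -0.   1.  -1.  -1.   0.  90.  91.  90.  90.]
 [ -1.   0.   1.   1.   0.  -1.  -0.  -0.  91.  90.  91.  91.]
 [ -0.   1.   1.   0.  -0.  -0.   0.  -1.  90.  91.  91.  93.]
 [ 92.  92.  91.  90.  92. 114. 113. 115. 113.  92.  91.  91.]
 [ 90.  90.  90.  91. 115. 116. 116. 117. 117. 113.  91.  92.]
 [ 90. 345.  92. 113. 118. 119. 119. 119. 119. 117.  90.  91.]
 [ 91.  91.  91. 116. 119. 121. 122. 123. 122. 122. 115.  89.]
 [ 90.  91.  90. 119. 123. 125. 125. 125. 124. 122. 118.  90.]
 [ 90.  89.  90. 123. 125. 127. 127. 128. 128. 125. 120.  90.]]
pin x range [-0.00875075  0.00630942] [0.01889025 0.01021111]
crest x 0.005849011864017557
```

```bash
python3 -m jog '[[[0.07,-0.25,0],[0,0,0],1],[[0.1,-0.25,0.5],[0,0,0],1],[[0.13,-0.25,1],[0,0,0],1],[[0.15,-0.25,1.4],[0,0,0],1],[[0.15,-0.25,1.6],[0,0,0],1],[[0.15,-0.25,1.6],[0,0,0],1],[[0.15,-0.25,1.6],[0,0,0],1],[[0.15,-0.25,1.6],[0,0,0],1]]'
python3 look.py 7 | tail -3
python3 -m jog '[[[0,0,0.1],[0,0,0],1],[[0.01,0,0.15],[0,0,0],1],[[0.01,0,0.2],[0,0,0],1],[[0.02,0,0.25],[0,0,0],1],[[0.02,0,0.3],[0,0,0],1],[[0.02,0,0.35],[0,0,0],1],[[0.02,0,0.4],[0,0,0],1],[[0.02,0,0.4],[0,0,0],1]]'
```

```text
clock: 13.22
position: [0.5658, -0.0577, 0.2146]
tcp_rot: [[-0.965, 0.257, 0.045], [0.257, 0.966, -0.012], [-0.046, 0.0, -0.999]]
contact_force: [-0.1, -0.1, -0.3]
grip_width: 0.13
grasp_force: 58.7
0.11 18 [ 15.1  -3.3 110.2] [ 16.4   0.8 116.9]
x(z) [0.05104362 0.00990984] y(z) [ 0.0046636  -0.00146977]
crop 260 135
clock: 13.93
position: [0.5657, -0.0576, 0.2104]
tcp_rot: [[-0.965, 0.257, 0.044], [0.257, 0.966, -0.012], [-0.046, -0.0, -0.999]]
contact_force: [-0.1, 0.8, -0.9]
grip_width: 0.128
grasp_force: 58.7
```

View pics/w7.png

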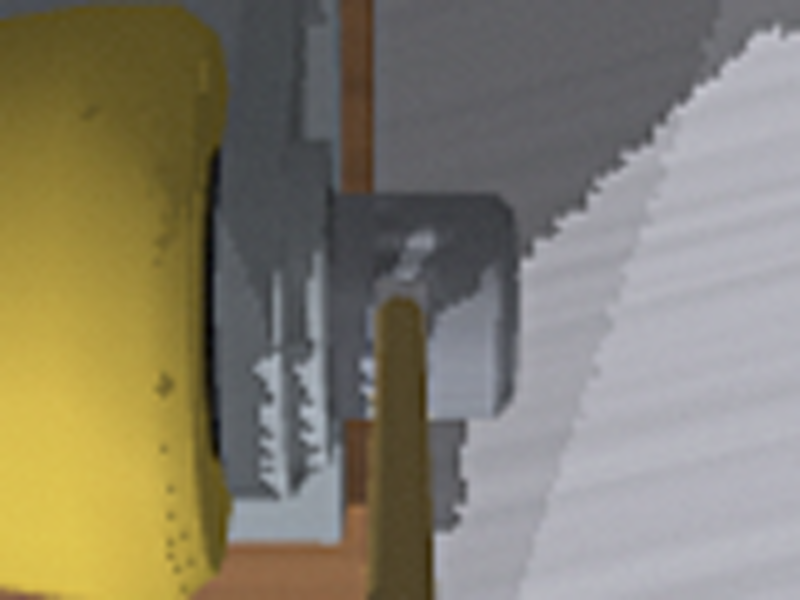

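The tip stands over the mouth in y, at column 400 in a window of 375–430. After another 4 mm down there is no contact force. Continuing gently.

```bash
python3 -m jog '[[[0,0,0.05],[0,0,0],1],[[0,0,0.1],[0,0,0],1],[[0.01,0,0.15],[0,0,0],1],[[0.01,0,0.2],[0,0,0],1],[[0.01,0,0.2],[0,0,0],1],[[0.01,0,0.2],[0,0,0],1],[[0.01,0,0.2],[0,0,0],1],[[0.01,0,0.2],[0,0,0],1]]'
```

```text
clock: 14.6
position: [0.5657, -0.0576, 0.2085]
tcp_rot: [[-0.965, 0.257, 0.044], [0.257, 0.966, -0.012], [-0.046, -0.0, -0.999]]
contact_force: [0.6, 0.4, -0.5]
grip_width: 0.133
grasp_force: 58.7
```

```bash
python3 -m jog '[[[0,0,0.05],[0,0,0],1],[[0,0,0.1],[0,0,0],1],[[0.01,0,0.15],[0,0,0],1],[[0.01,0,0.2],[0,0,0],1],[[0.01,0,0.2],[0,0,0],1],[[0.01,0,0.2],[0,0,0],1],[[0.01,0,0.2],[0,0,0],1],[[0.01,0,0.2],[0,0,0],1]]'
```

```text
clock: 15.27
position: [0.5657, -0.0577, 0.2065]
tcp_rot: [[-0.965, 0.257, 0.044], [0.257, 0.966, -0.012], [-0.046, 0.0, -0.999]]
contact_force: [-0.8, 0.4, 0.2]
grip_width: 0.125
grasp_force: 58.7
```

```bash
python3 -m jog '[[[-0.05,0,0],[0,0,0],1],[[-0.1,0,0],[0,0,0],1],[[-0.14,0,0],[0,0,0],1],[[-0.17,0,0],[0,0,0],1],[[-0.2,0,0],[0,0,0],1],[[-0.22,0,0],[0,0,0],1],[[-0.22,0,0],[0,0,0],1],[[-0.22,0,0],[0,0,0],1]]'
```

```text
clock: 15.93
position: [0.5676, -0.0582, 0.2065]
tcp_rot: [[-0.965, 0.257, 0.044], [0.257, 0.966, -0.012], [-0.045, -0.0, -0.999]]
contact_force: [-2.7, -0.2, -0.0]
grip_width: 0.131
grasp_force: 58.7
```

Sideways force is 2.7 N, so the tip is in the mouth and rolling the shank. A little further, then down.

```bash
python3 -m jog '[[[-0.03,0,0],[0,0,0],1],[[-0.06,0,0],[0,0,0],1],[[-0.06,0,0.05],[0,0,0],1],[[-0.06,0,0.1],[0,0,0],1],[[-0.06,0,0.15],[0,0,0],1],[[-0.06,0,0.2],[0,0,0],1],[[-0.06,0,0.2],[0,0,0],1],[[-0.06,0,0.2],[0,0,0],1]]'
```

```text
clock: 16.6
position: [0.5685, -0.0584, 0.2045]
tcp_rot: [[-0.965, 0.257, 0.044], [0.257, 0.966, -0.012], [-0.046, 0.0, -0.999]]
contact_force: [-2.7, 1.6, 0.7]
grip_width: 0.131
grasp_force: 58.8
```

```bash
python3 -m jog '[[[0,0,0.05],[0,0,0],1],[[0,0,0.1],[0,0,0],1],[[0.01,0,0.15],[0,0,0],1],[[0.01,0,0.2],[0,0,0],1],[[0.01,0,0.25],[0,0,0],1],[[0.01,0,0.3],[0,0,0],1],[[0.01,0,0.3],[0,0,0],1],[[0.01,0,0.3],[0,0,0],1]]'
```

```text
clock: 17.27
position: [0.5685, -0.0584, 0.2015]
tcp_rot: [[-0.965, 0.257, 0.044], [0.257, 0.966, -0.012], [-0.046, 0.0, -0.999]]
contact_force: [-1.7, 0.7, -0.3]
grip_width: 0.128
grasp_force: 58.8
```

```bash
python3 -m jog '[[[0,0,0.1],[0,0,0],1],[[0.01,0,0.2],[0,0,0],1],[[0.01,0,0.3],[0,0,0],1],[[0.02,0,0.4],[0,0,0],1],[[0.02,0,0.5],[0,0,0],1],[[0.03,0,0.6],[0,0,0],1],[[0.03,0,0.6],[0,0,0],1],[[0.03,0,0.6],[0,0,0],1]]'
```

```text
clock: 17.93
position: [0.5686, -0.0584, 0.1955]
tcp_rot: [[-0.965, 0.257, 0.045], [0.257, 0.966, -0.012], [-0.046, 0.0, -0.999]]
contact_force: [0.2, 0.3, 0.6]
grip_width: 0.129
grasp_force: 59.0
```

```bash
python3 -m jog '[[[0,0,0.1],[0,0,0],1],[[0.01,0,0.2],[0,0,0],1],[[0.01,0,0.3],[0,0,0],1],[[0.02,0,0.4],[0,0,0],1],[[0.02,0,0.5],[0,0,0],1],[[0.03,0,0.6],[0,0,0],1],[[0.03,0,0.6],[0,0,0],1],[[0.03,0,0.6],[0,0,0],1]]'
```

```text
clock: 18.6
position: [0.5686, -0.0584, 0.1895]
tcp_rot: [[-0.965, 0.257, 0.045], [0.257, 0.966, -0.012], [-0.046, -0.0, -0.999]]
contact_force: [2.5, -0.0, -0.6]
grip_width: 0.136
grasp_force: 59.1
```

```bash
python3 -m jog '[[[-0.03,0,0.1],[0,0,0],1],[[-0.03,0,0.2],[0,0,0],1],[[-0.02,0,0.35],[0,0,0],1],[[-0.02,0,0.5],[0,0,0],1],[[-0.01,0,0.65],[0,0,0],1],[[-0.01,0,0.8],[0,0,0],1],[[0,0,0.95],[0,0,0],1],[[0,0,1],[0,0,0],1]]'
```

```text
clock: 19.27
position: [0.569, -0.0585, 0.1793]
tcp_rot: [[-0.965, 0.257, 0.044], [0.257, 0.966, -0.012], [-0.046, 0.0, -0.999]]
contact_force: [3.1, -0.8, 1.1]
grip_width: 0.13
grasp_force: 59.2
```

```bash
python3 -m jog '[[[0,0,0.1],[0,0,0],1],[[0.01,0,0.2],[0,0,0],1],[[0.01,0,0.3],[0,0,0],1],[[0.02,0,0.4],[0,0,0],1],[[0.02,0,0.5],[0,0,0],1],[[0.03,0,0.6],[0,0,0],1],[[0.03,0,0.7],[0,0,0],1],[[0.04,0,0.8],[0,0,0],1]]'
```

```text
clock: 19.93
position: [0.5692, -0.0586, 0.172]
tcp_rot: [[-0.965, 0.257, 0.045], [0.257, 0.966, -0.012], [-0.047, -0.0, -0.999]]
contact_force: [3.0, -1.3, 9.8]
grip_width: 0.13
grasp_force: 60.0
```

```bash
python3 -m jog '[[[0,0,-0.1],[0,0,0],1],[[0,0,-0.2],[0,0,0],1],[[-0.03,0,-0.2],[0,0,0],1],[[-0.06,0,-0.2],[0,0,0],1],[[-0.09,0,-0.2],[0,0,0],1],[[-0.09,0,-0.2],[0,0,0],1],[[-0.09,0,-0.2],[0,0,0],1],[[-0.09,0,-0.2],[0,0,0],1]]'; python3 look.py 8; python3 -c "
from cell import robot
o=robot.get_obs();print(o['wrist_torque'])"
```

```text
clock: 20.6
position: [0.5697, -0.0587, 0.1736]
tcp_rot: [[-0.965, 0.257, 0.044], [0.257, 0.966, -0.012], [-0.046, 0.0, -0.999]]
contact_force: [2.9, -2.2, 1.9]
grip_width: 0.127
grasp_force: 59.0
[ 0.5696 -0.0587  0.1737] [[-0.965, 0.257, 0.044], [0.257, 0.966, -0.012], [-0.046, -0.0, -0.999]] [ 3.  -1.   1.3]
-0.01 998 [-11.8  -6.5  -7.5] [10.4  4.6 -0. ]
0.0 338 [ 6.9 -6.5  0. ] [11.6  4.8 10. ]
0.01 110 [  9.2 -13.   10.1] [12.   4.5 20. ]
0.02 93 [ 5.9 -6.6 20. ] [12.1  1.8 29.8]
0.03 78 [ 9.4 -4.1 30.1] [12.8  1.5 40. ]
0.04 66 [10.5 -3.8 40.1] [13.   1.6 50. ]
0.05 56 [10.7 -3.9 50. ] [13.6  1.7 59.5]
0.06 43 [12.2 -3.5 60.3] [13.6  1.2 69.8]
0.07 39 [12.2 -3.6 70. ] [14.2  1.3 79.8]
0.08 20 [12.8 -3.7 80.1] [14.3  1.3 86.9]
x(z) [0.04542762 0.00994934] y(z) [-0.00031473 -0.00112082]
crop 260 147
[-0.25045319 -0.92829863 -0.03943264]
```

```bash
python3 -m jog '[[[0,0,0.1],[0,0,0],1],[[0.01,0,0.2],[0,0,0],1],[[0.01,0,0.25],[0,0,0],1],[[0.01,0,0.3],[0,0,0],1],[[0.02,0,0.35],[0,0,0],1],[[0.02,0,0.4],[0,0,0],1],[[0.02,0,0.4],[0,0,0],1],[[0.02,0,0.4],[0,0,0],1]]' 80
```

```text
clock: 21.32
position: [0.5697, -0.0587, 0.17]
tcp_rot: [[-0.965, 0.257, 0.045], [0.257, 0.966, -0.012], [-0.047, 0.0, -0.999]]
contact_force: [1.7, -1.3, 7.5]
grip_width: 0.126
grasp_force: 81.9
```

```bash
python3 -m jog '[[[-0.02,0,0.05],[0,0,0],1],[[-0.02,0,0.1],[0,0,0],1],[[-0.02,0,0.15],[0,0,0],1],[[-0.02,0,0.2],[0,0,0],1],[[-0.01,0,0.25],[0,0,0],1],[[-0.01,0,0.3],[0,0,0],1],[[-0.01,0,0.3],[0,0,0],1],[[-0.01,0,0.3],[0,0,0],1]]'
```

```text
clock: 21.98
position: [0.5698, -0.0587, 0.1669]
tcp_rot: [[-0.965, 0.257, 0.045], [0.257, 0.966, -0.012], [-0.046, 0.0, -0.999]]
contact_force: [2.8, -0.0, 5.2]
grip_width: 0.128
grasp_force: 81.3
```

```bash
python3 -m jog '[[[0,0,0.05],[0,0,0],1],[[0,0,0.1],[0,0,0],1],[[0.01,0,0.15],[0,0,0],1],[[0.01,0,0.2],[0,0,0],1],[[0.01,0,0.25],[0,0,0],1],[[0.01,0,0.3],[0,0,0],1],[[0.02,0,0.35],[0,0,0],1],[[0.02,0,0.4],[0,0,0],1]]'
```

```text
clock: 22.65
position: [0.5698, -0.0588, 0.1629]
tcp_rot: [[-0.965, 0.257, 0.045], [0.257, 0.966, -0.012], [-0.046, -0.0, -0.999]]
contact_force: [0.8, -1.2, 7.1]
grip_width: 0.12
grasp_force: 81.7
```

```bash
python3 -m jog '[[[0,0,0.05],[0,0,0],1],[[0,0,0.1],[0,0,0],1],[[0.01,0,0.15],[0,0,0],1],[[0.01,0,0.2],[0,0,0],1],[[0.01,0,0.25],[0,0,0],1],[[0.01,0,0.3],[0,0,0],1],[[0.02,0,0.35],[0,0,0],1],[[0.02,0,0.4],[0,0,0],1]]'
```

```text
clock: 23.32
position: [0.5698, -0.0587, 0.1589]
tcp_rot: [[-0.965, 0.257, 0.045], [0.257, 0.966, -0.012], [-0.046, 0.0, -0.999]]
contact_force: [1.5, -0.0, 6.8]
grip_width: 0.122
grasp_force: 81.6
```

```bash
python3 look.py 9 | grep -v crop; python3 -m jog '[[[0,0,0.05],[0,0,0],1],[[0,0,0.1],[0,0,0],1],[[0.01,0,0.15],[0,0,0],1],[[0.01,0,0.2],[0,0,0],1],[[0.01,0,0.25],[0,0,0],1],[[0.01,0,0.3],[0,0,0],1],[[0.02,0,0.35],[0,0,0],1],[[0.02,0,0.4],[0,0,0],1]]'
```

```text
[ 0.5698 -0.0587  0.1587] [[-0.965, 0.257, 0.044], [0.257, 0.966, -0.012], [-0.046, 0.0, -0.999]] [ 3.  -0.8  1.6]
-0.01 988 [-11.3  -6.2  -9.4] [10.1  4.5 -0. ]
0.0 328 [ 6.  -6.4  0. ] [11.7  4.6  9.9]
0.01 116 [  5.5 -19.9  10.1] [12.   1.7 20. ]
0.02 93 [ 9.2 -4.1 20.1] [12.2  1.8 30. ]
0.03 75 [ 9.2 -4.1 30.2] [13.   1.5 39.8]
0.04 65 [10.7 -3.8 40.5] [13.3  1.6 50. ]
0.05 52 [10.8 -3.9 50.5] [13.4  1.7 59.8]
0.06 37 [11.3 -4.1 60. ] [13.8  1.2 68.9]
0.13 1 [ 38.6  -9.4 134.9] [ 38.6  -9.4 134.9]
x(z) [0.19074026 0.0021168 ] y(z) [-0.0611316   0.00222609]
clock: 24.03
position: [0.5698, -0.0587, 0.1545]
tcp_rot: [[-0.965, 0.257, 0.044], [0.257, 0.966, -0.012], [-0.046, 0.0, -0.999]]
contact_force: [1.9, -0.3, 4.0]
grip_width: 0.126
grasp_force: 81.1
```

```bash
python3 -m jog '[[[0,0,0.05],[0,0,0],1],[[0,0,0.1],[0,0,0],1],[[0.01,0,0.15],[0,0,0],1],[[0.01,0,0.2],[0,0,0],1],[[0.01,0,0.25],[0,0,0],1],[[0.01,0,0.3],[0,0,0],1],[[0.02,0,0.35],[0,0,0],1],[[0.02,0,0.4],[0,0,0],1]]'
```

```text
clock: 24.7
position: [0.5698, -0.0587, 0.1505]
tcp_rot: [[-0.965, 0.257, 0.044], [0.257, 0.966, -0.012], [-0.046, -0.0, -0.999]]
contact_force: [1.6, -0.6, 2.2]
grip_width: 0.123
grasp_force: 80.9
```

```bash
python3 -m jog '[[[0,0,0.05],[0,0,0],1],[[0,0,0.1],[0,0,0],1],[[0.01,0,0.15],[0,0,0],1],[[0.01,0,0.2],[0,0,0],1],[[0.01,0,0.25],[0,0,0],1],[[0.01,0,0.3],[0,0,0],1],[[0.01,0,0.3],[0,0,0],1],[[0.01,0,0.3],[0,0,0],1]]'
```

```text
clock: 25.37
position: [0.5697, -0.0587, 0.1474]
tcp_rot: [[-0.965, 0.257, 0.044], [0.257, 0.966, -0.012], [-0.045, -0.0, -0.999]]
contact_force: [1.2, -0.8, -2.3]
grip_width: 0.123
grasp_force: 80.5
```

```bash
python3 -m jog '[[[0,0,0.05],[0,0,0],1],[[0,0,0.1],[0,0,0],1],[[0,0,0.1],[0,0,0],1],[[0,0,0.1],[0,0,0],1],[[0,0,0.1],[0,0,0],1],[[0,0,0.1],[0,0,0],1],[[0,0,0.1],[0,0,0],1],[[0,0,0.1],[0,0,0],1]]'
```

```text
clock: 26.03
position: [0.5698, -0.0587, 0.1465]
tcp_rot: [[-0.965, 0.257, 0.044], [0.257, 0.966, -0.012], [-0.046, 0.0, -0.999]]
contact_force: [-0.6, 0.9, -0.7]
grip_width: 0.126
grasp_force: 80.5
```

```bash
python3 -m jog '[[[0,0,0.03],[0,0,0],1],[[0,0,0.06],[0,0,0],1],[[0,0,0.06],[0,0,0],1],[[0,0,0.06],[0,0,0],1],[[0,0,0.06],[0,0,0],1],[[0,0,0.06],[0,0,0],1],[[0,0,0.06],[0,0,0],1],[[0,0,0.06],[0,0,0],1]]'
```

```text
clock: 26.7
position: [0.5699, -0.0587, 0.146]
tcp_rot: [[-0.965, 0.257, 0.044], [0.257, 0.966, -0.012], [-0.046, 0.0, -0.999]]
contact_force: [-1.0, 0.1, -0.6]
grip_width: 0.128
grasp_force: 80.5
```

```bash
python3 -m jog '[[[0,0,0.03],[0,0,0],1],[[0,0,0.06],[0,0,0],1],[[0,0,0.09],[0,0,0],1],[[0,0,0.09],[0,0,0],1],[[0,0,0.09],[0,0,0],1],[[0,0,0.09],[0,0,0],1],[[0,0,0.09],[0,0,0],1],[[0,0,0.09],[0,0,0],1]]'
```

```text
clock: 27.37
position: [0.5701, -0.0588, 0.1453]
tcp_rot: [[-0.965, 0.257, 0.045], [0.257, 0.966, -0.012], [-0.046, 0.0, -0.999]]
contact_force: [-1.4, 1.7, 5.3]
grip_width: 0.124
grasp_force: 81.3
```

Force rose to 5.3 N at the stop after the snap, having dipped to about −2 N on the way. The cotter is seated, so I'll release and lift.

```bash
python3 -m jog '[[[0,0,-0.06],[0,0,0],1],[[0,0,-0.06],[0,0,0],0.8],[[0,0,-0.06],[0,0,0],0.7],[[0,0,-0.06],[0,0,0],0.6],[[0,0,-0.06],[0,0,0],0.5],[[0,0,-0.06],[0,0,0],0.4],[[0,0,-0.06],[0,0,0],0.4],[[0,0,-0.06],[0,0,0],0.4]]' 20
python3 -m jog '[[[0,0,-0.5],[0,0,0],0.4],[[0,0,-1.5],[0,0,0],0.4],[[-0.1,0,-3],[0,0,0],0.4],[[-0.2,0,-5],[0,0,0],0.4],[[-0.3,0,-8],[0,0,0],0.4],[[-0.4,0,-10],[0,0,0],0.4],[[-0.4,0,-10],[0,0,0],0.4],[[-0.4,0,-10],[0,0,0],0.4]]'
python3 - <<'E'
from cell import robot
from h import *
o=[]
for n,p in(("wrist",[.562,-.056,.09]),("side",[.562,-.056,.09]),("scene",[.54,-.13,.09])):
    c=robot.read_camera(n);np.savez(n+"f.npz",**c);u=proj(c,p).astype(int)
    w,h=(120,240) if n=="wrist" else (60,120)
    x0=u[0]-w//2;y0=max(0,min(400-h,u[1]-h//2));o.append(cv2.resize(c["image"][y0:y0+h,x0:x0+w,::-1],(266,532),interpolation=cv2.INTER_CUBIC))
cv2.imwrite("pics/fin.png",np.hstack(o))
c=dict(np.load("wristf.npz"));P=cloud(c).reshape(-1,3);H=cv2.cvtColor(c["image"],cv2.COLOR_RGB2HSV).reshape(-1,3).astype(int)
m=(H[:,0]>12)&(H[:,0]<38)&(H[:,1]>90)&(np.linalg.norm(P[:,:2]-[.568,-.058],axis=1)<.03)&(P[:,2]>.12)&(P[:,2]<.2);print(m.sum(),P[m].min(0),P[m].max(0))
E
```

```text
clock: 28.03
position: [0.57, -0.0588, 0.1457]
tcp_rot: [[-0.965, 0.257, 0.045], [0.257, 0.966, -0.012], [-0.046, -0.0, -0.999]]
contact_force: [-0.4, -0.4, 0.7]
grip_width: 0.301
grasp_force: 0.0
clock: 28.7
position: [0.5699, -0.0587, 0.2474]
tcp_rot: [[-0.965, 0.257, 0.047], [0.257, 0.966, -0.013], [-0.049, -0.0, -0.999]]
contact_force: [-1.0, 1.0, -0.2]
grip_width: 0.302
grasp_force: 0.0
503 [ 0.5632423  -0.06820007  0.12028938] [ 0.58794538 -0.05331664  0.15146487]
```

View pics/fin.png

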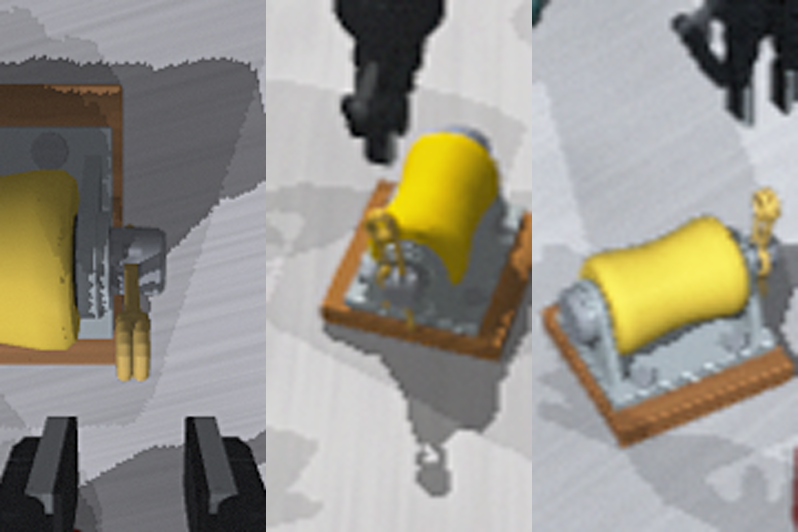

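The final views show the pin head against the boss and the cotter upright through the pin's free end. Its eye top is at 151 mm, against 153 expected, and the gripper is clear. Handing in.

```bash
python3 -c "
from cell import robot
print(robot.sign_off())"
```

```text
the job is handed in; nothing more can be done
None
```

The axle pin is home against the fork and the cotter is seated in its cross hole with the bow snapped round the pin; I let go of it, moved the gripper clear and handed the job in after about 29 of the 67 s.

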